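# Shift the rebuilt gearshift tower into third

### The arm

A 6-joint arm with a two-finger parallel gripper is mounted at the origin on a cart in front of the work surface, level with it; the furniture and walls round the work are solid. World frame = base frame: x ahead of the robot, y to its left, z up, the work surface at z = 0. Lengths are in m, angles in degrees, forces in N, time in s.
With the tool pointing down it reaches from about 0.4 to 0.825 m from the base axis. Payload 7 kg.
Tool frame: the origin (TCP) lies midway between the tips of the shut fingers; the grasp point (between the pads) lies 19 mm behind it; z points along the fingers, y is the line along which they close (so a half turn about z gives the same grasp; the last joint's range is limited). The gripper opens to 88 mm and grips with 3 to 60 N. Pads are 19 mm wide; open, the fingers measure 130 mm over their backs; the gripper's body (78 mm by 193 mm) begins 47 mm behind the grasp point.
Start: joints at [80.678, 20.546, 0.682, 0, -70.136, -16.507], TCP at [0.294, 0.608, 0.227] pointing down, gripper open.
Joint ranges: [-176.03, 176.03], [-82.01, 121.73], [-58.28, 71.71], [-173.87, 95.51], [-174.79, -0.11], [-173.66, 173.66]. Speed limits (degrees/s): [136.94, 136.94, 172.46, 180, 180, 180].

### API

Orientations are given as [roll, pitch, yaw] about the fixed x, y, z axes, in that order (R = Rz(yaw) Ry(pitch) Rx(roll)).
In Python, from plant import ctrl gives the robot as it stands. The module is installed in compiled form; this text tells all that it offers.
- The arm moves only by the tool send_rows, never from a script. Its argument "plan" is a list that holds one entry, the list of rows, each a list of 6 numbers: the shift along the tool's x, y, z in cm, then the turn, a rotation vector about the tool's x, y, z in degrees. A call has 1 to 8 rows; each row is the pose to reach, as a shift and turn from the pose commanded when the call began, along the tool's axes at that moment; what a row does not reach only later rows make up. A row lasts 1/12 s, in which the tool goes at most 41.7 mm and 7.16 degrees, less where a joint would pass 70% of its speed; a pose out of reach is approached as far as the arm can. A call with a gripper value outside its range is refused whole. "fingers" is the opening, from 0 (shut) to 1 (fully open), set as the call begins (left out, the last holds). The fingers move at their own pace and stop on an object; the grip force is fixed at half the most. Time passes only in rows, so rows that repeat a pose let the fingers close. It gives the time, the measured TCP pose, the force, the opening and the grip force at its end, in the units of the state.
- ctrl.get_obs(): the state, without advancing time (a new reading comes with each control period).
- ctrl.snapshot(name): name is "side" or "top" or "wrist"; returns a dict with "img" (400x640x3 uint8, red, green, blue), "K" (3x3 intrinsics, pixels), "pose" (4x4, takes a point from camera to world coordinates). Camera axes: x right, y down, z forward; pixel columns grow to the right and rows downward; lengths in m; the calibration is good to about 2 mm. A picture is of the moment at which its call begins. There is no depth.
- ctrl.close_job(): hands the job in; it is judged then, once.
The state is a dict: "clock": time; "joint_pos": joint angles; "qvel": joint speeds; "tau": joint torques, N m; "tool_pos": TCP position; "orientation": TCP orientation; "force": force on the tool from outside, world axes, zero at the start; "moment": the same for the moment, N m; "opening": finger opening in m; "gripper_force": force on a finger pad.
Only numpy, scipy, OpenCV 4.12 (cv2) and the standard library are available. Lean on these libraries where they do the work, as an engineer would, in place of code of your own. Each camera call takes 0.05 s, during which the arm holds its last target. There are 200 camera calls.

### The job

The rebuilt gearshift tower has to go back on a gearbox that stands in third, so put its lever in third. The lever was left somewhere in the left-hand slot of the H-shaped gate: with the fingertips push the knob into line with the crossing, push it across to the right-hand slot, then push it forward, away from you, until it is fully home in the slot end marked with yellow paint. Push only and gently: do not pinch or force the lever, do not let it into the fourth slot (right-hand, towards you), leave the other things on the bench where they lie, and finish clear of the lever.

Things in the scene. Friction and masses are not known exactly. Their poses are not given: they have to be found in the camera images.
- shift_tower: Blue gearshift tower fixed to the bench, foot 156 x 136 mm, 181 mm high without its lever. Origin at the centre of its underside; x = forward (away from the robot, yaw within 0.35 rad), y = left, z up. Lever pivot at x 0, y 0, z 75 mm. A solid steel gate plate 116 x 104 x 6 mm, top at z 171 mm, on four pillars guides the lever's 12 mm shank; bolts up to z 181 mm at its corners.
- gate_center (a point): Middle of the H-shaped opening, on the gate plate's top; axes as the tower's. Two slots along x, 18 mm wide, centred at y = +20 mm (left) and -20 mm (right), from x = -32 to +32 mm; a crossing along y, 18 mm wide, centred at x = 0, joins them. Corners of the tongues rounded 6 mm. First = left forward, second = left back, third = right forward (yellow paint), fourth = right back.
- third_slot (a point): Point on the gate plate's top where the shank's axis stands when the lever is fully home in the third slot: 26 mm forward and 20 mm right of the gate's middle. Yellow paint with three punch dots lies on the plate 19 mm farther forward.
- shift_fore (a joint): Fore-and-aft angle f of the lever (rad) about the tower's y through the pivot; 0 = in line with the crossing, positive = forward. The gate stops it at about +-0.27; the lever can go across while f is within +-0.03 (the rounded corners guide it a little beyond). Starts anywhere from -0.25 to 0.25. No spring or detent: friction (2 to 4 N at the knob) holds the lever wherever it is left.
- shift_side (a joint): Sideways angle s of the lever (rad), about an axis through the pivot that tips with f; positive = right. -0.21 = in the left slot (start), +0.21 = in the right slot, gate stops at about +-0.24. No spring, same friction. Knob centre = pivot + 185 mm x (cos s sin f, -sin s, cos s cos f) in the tower's axes.
- knob_center (a point): Centre of the lever's black ball knob, 40 mm across, with a white cap on top; 185 mm above the pivot along the lever, 260 mm above the bench when upright. Below it the bare shank, 12 mm thick, runs down to the gate.
- bolt_a: Loose M16 hexagon bolt, 82 mm long, lying right of the tower's foot; leave alone. Origin at its underside.
- nut_a: Loose M20 nut, 34 mm, lying by the tower's foot; leave alone. Origin at its underside.
- wrench_24: Loose combination wrench, 300 mm, lying flat; leave alone. Origin at its middle, underside.
- piston: Loose bare-metal engine piston, 68 mm across, 76 mm high, on the right; leave alone. Origin at its underside.
- bearing: Loose ball bearing, 72 mm across, 17 mm high, on the right; leave alone. Origin at its underside.
- spring: Loose dark coil spring standing upright, 33 mm across, 66 mm high, on the right; leave alone. Origin at its underside.
- screwdriver: Loose screwdriver with a red handle, 210 mm, lying; leave alone. Origin at its middle, underside.
- pliers: Loose pliers with red grips, 193 mm, lying behind the tower; leave alone. Origin at its middle, underside.

How it is judged:
By the outcome, as a careful person would: the job done as asked, in the order asked, and still so for the second after the job is handed in, with the robot touching nothing.
It also fails if it takes over 51 s, if anything falls off the work surface, if the arm or the gripper's body presses on something with over 40 N, if the wrist force passes 120 N, or if a joint passes its speed limit or range.

## Working session

There is one attempt and no reset: what is moved stays moved. The work goes in short steps, Python scripts to look and compute and a tool call to move; the robot and the scene stay as the last step left them, time stands still between calls to the robot, and variables do not carry over. Pictures are saved under pics/ and viewed, at most 10 in all, crops included, and the job is handed in when it is done.

Besides the shell and the picture viewer there is one more tool, called after "Call:" by a JSON object that holds its "method" and its "body". send_rows: Moves the arm, as the interface text tells. Its arguments: {"type":"object","properties":{"plan":{"type":"array","items":{"type":"array","items":{"type":"array","items":{"type":"number"}}}},"fingers":{"type":"number"}},"required":["plan"]}

```bash
mkdir -p pics
python3 - <<'E'
from plant import ctrl
import cv2,numpy as np,json
o=ctrl.get_obs();print({k:np.round(v,3).tolist() for k,v in o.items()})
for n in ["top","side"]:
    s=ctrl.snapshot(n);cv2.imwrite(f"pics/{n}0.png",s["img"][:,:,::-1]);np.savez(f"pics/{n}0.npz",**s)
    print(n,s["K"].round(1).tolist(),s["pose"].round(4).tolist())
E
```

```text
{'clock': 0.0, 'joint_pos': [80.679, 20.592, 0.632, -0.021, -70.135, -16.508], 'qvel': [-0.02, 0.075, -0.056, 0.006, 0.046, -0.022], 'tau': [0.001, -58.271, 29.306, 6.997, 0.007, -0.0], 'tool_pos': [0.294, 0.607, 0.226], 'orientation': [179.903, -0.008, -25.837], 'force': [0.142, -0.181, 0.225], 'moment': [0.012, 0.001, -0.025], 'gripper_force': 0.0, 'opening': 0.087}
top [[519.6, 0.0, 314.9], [0.0, 519.6, 199.2], [0.0, 0.0, 1.0]] [[0.0233, -0.9878, 0.1538, 0.4093], [-0.9997, -0.0214, 0.0143, -0.2], [-0.0108, -0.1541, -0.988, 1.3532], [0.0, 0.0, 0.0, 1.0]]
side [[477.1, 0.0, 329.1], [0.0, 477.1, 203.6], [0.0, 0.0, 1.0]] [[0.873, -0.3067, 0.3792, 0.1676], [-0.4874, -0.5769, 0.6555, -0.9232], [0.0177, -0.7571, -0.6531, 0.9269], [0.0, 0.0, 0.0, 1.0]]
```

View pics/top0.png

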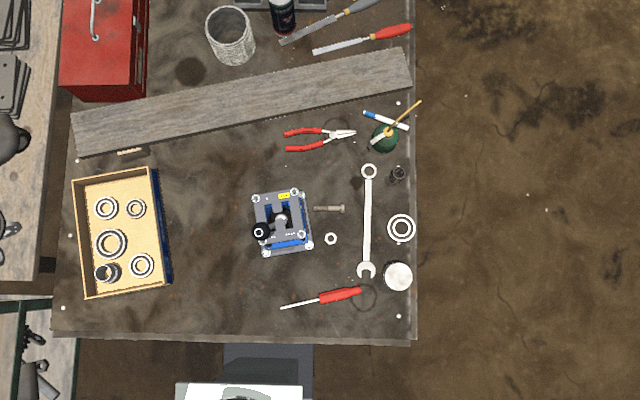

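View pics/side0.png

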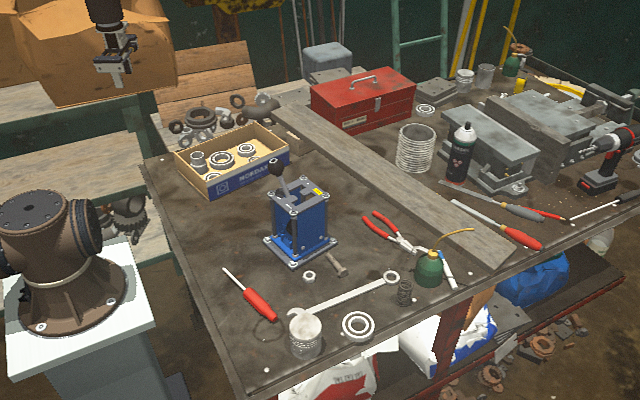

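The top view shows the tower at about (283,222) and the knob at (260,232), left and back. In the side view the knob is at (274,163). I'll enlarge both.

Run:
```python
import cv2
a=cv2.imread("pics/top0.png")[182:262,243:323];b=cv2.imread("pics/side0.png")[150:270,255:345]
cv2.imwrite("pics/c1.png",cv2.hconcat([cv2.resize(a,(400,400),interpolation=cv2.INTER_CUBIC),cv2.resize(b[:100,:],(360,400),interpolation=cv2.INTER_CUBIC)]))
```

```text
(no output)
```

View pics/c1.png

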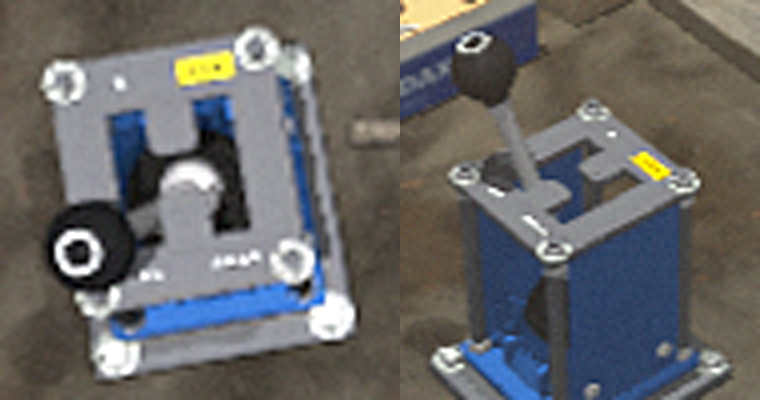

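```bash
cat > fit.py <<'E'
import numpy as np
from scipy.optimize import least_squares
from scipy.spatial.transform import Rotation as R
def cam(n): s=np.load(f"pics/{n}0.npz");return s["K"],s["pose"]
def proj(c,p):
    K,T=c;q=K@(T[:3,:3].T@(p-T[:3,3]));return q[:2]/q[2]
def knob(f,s): return np.array([0,0,.075])+.185*np.array([np.cos(s)*np.sin(f),-np.sin(s),np.cos(s)*np.cos(f)])
E
python3 - <<'E'
from fit import *
t=cam("top");s=cam("side")
T=lambda x,y:((np.array([x,y])+.5)/5-.5+[243,182]);S=lambda x,y:((np.array([x,y])+.5)/4-.5+[255,150])
B={'FL':(1,1),'FR':(1,-1),'BR':(-1,-1),'BL':(-1,1)}
obs=[(t,T(65,82),'FL'),(t,T(257,48),'FR'),(t,T(293,258),'BR'),(t,T(206,69),'Y'),(t,T(90,250),'K'),
(s,S(195,110),'FL'),(s,S(283,182),'FR'),(s,S(154,250),'BR'),(s,S(64,174),'BL'),(s,S(251,166),'Y'),(s,S(84,70),'K')]
def res(v):
    x,y,w,hx,hy,f,sd=v;r=[];M=R.from_euler('z',w)
    for c,uv,k in obs:
        p=np.array([.045,-.02,.171]) if k=='Y' else knob(f,sd) if k=='K' else np.array([B[k][0]*hx,B[k][1]*hy,.178])
        r+=list(proj(c,M.apply(p)+[x,y,0])-uv)
    return np.array(r)
q=least_squares(res,[.4,-.1,.1,.05,.045,-.1,-.21])
print(q.x.round(4),res(q.x).round(1).tolist())
x,y,w=q.x[:3];M=R.from_euler('z',w)
print(M.apply(knob(*q.x[5:]))+[x,y,0],M.apply([.026,-.02,.171])+[x,y,0])
E
```

```text
[ 0.5533 -0.1015  0.2023  0.0497  0.0446 -0.2015 -0.2116] [0.4, -0.4, 0.3, -0.5, 0.6, -0.0, 0.5, -0.3, 0.2, -0.7, -1.0, -0.2, -0.5, -1.0, -0.4, -0.9, 0.0, -0.5, -0.3, 1.0, -0.8, 0.2]
[ 0.51000817 -0.07070804  0.25221546] [ 0.58275926 -0.11586594  0.171     ]
```

Call:
{"method": "send_rows", "body": {"fingers": 0, "plan": [[[2.3,2.7,-0.1,0,0,-4.7],[4.6,5.4,-0.3,0,0,-9.4],[6.9,8.1,-0.4,0,0,-14.1],[9.2,10.8,-0.6,0,0,-18.7],[11.5,13.5,-0.8,0,0,-23.4],[13.8,16.2,-1,0,0,-28.1],[16.1,18.9,-1.1,0,0,-32.8],[18.4,21.6,-1.2,0,0,-37.4]]]}}

```text
clock: 0.77
tool_pos: [0.3656, 0.3311, 0.2384]
orientation: [180.0, 0.0, 11.8]
force: [0.5, 0.2, 0.5]
opening: 0.0397
gripper_force: 0.0
```

Call:
{"method": "send_rows", "body": {"plan": [[[0,3.7,0,0,0,0],[0,7.5,0,0,0,0],[0,11.4,0,0,0,0],[0,15.3,0,0,0,0],[0.5,19.2,0,0,0,0],[1,23,0,0,0,0],[1.5,26.5,0,0,0,0],[1.7,29,0,0,0,0]]]}}

```text
clock: 1.43
tool_pos: [0.4406, 0.0497, 0.2386]
orientation: [180.0, -0.0, 11.5]
force: [1.2, 0.3, -0.4]
opening: 0.0005
gripper_force: 0.0
```

Call:
{"method": "send_rows", "body": {"plan": [[[0,2.5,0,0,0,0],[0,5,0,0,0,0],[0,7.5,0,0,0,0],[0,10,0,0,0,0],[0,12,0,0,0,0],[0,13,0,0,0,0],[0,13.2,0,0,0,0],[0,13.2,0,0,0,0]]]}}

```text
clock: 2.1
tool_pos: [0.4667, -0.0773, 0.2382]
orientation: [-180.0, 0.0, 11.5]
force: [0.3, -0.4, -0.1]
opening: 0.0003
gripper_force: 0.0
```

```bash
cat > look.py <<'E'
import sys,cv2,numpy as np
from plant import ctrl
from fit import *
o=ctrl.get_obs();d=R.from_euler('z',-.2023).apply(np.array(o["tool_pos"])-[.5533,-.1015,0])
print("tcp tower mm",(d*1000).round(1),"F",np.round(o["force"],1),"yaw",o["orientation"][2])
ims=[]
for n,(u,v) in dict(top=(243,182),side=(255,130)).items():
    im=ctrl.snapshot(n)["img"][v-20:v+100,u-20:u+80,::-1];ims.append(cv2.resize(im,(400,480),interpolation=cv2.INTER_CUBIC))
cv2.imwrite(f"pics/{sys.argv[1]}.png",cv2.hconcat(ims))
E
python3 look.py a1
```

```text
tcp tower mm [-80.   41.1 238.2] F [ 0.3 -0.4 -0.1] yaw 11.488804881958247
```

View pics/a1.png

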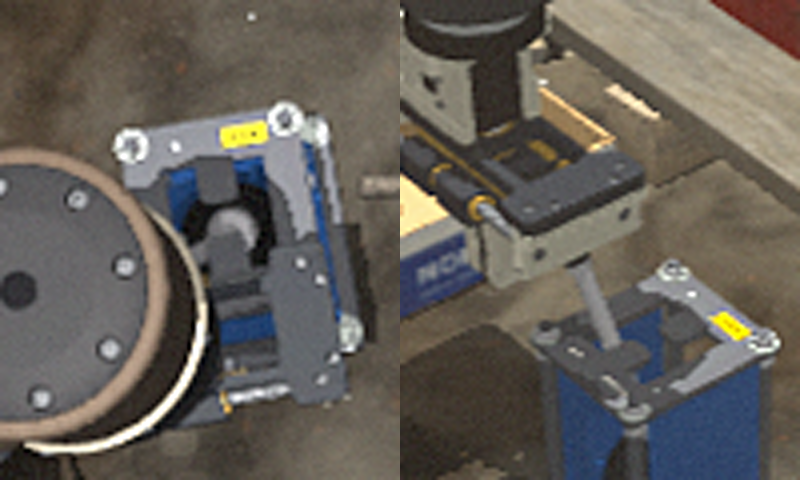

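Call:
{"method": "send_rows", "body": {"plan": [[[0.3,0.2,0,0,0,0],[0.5,0.2,0,0,0,0],[0.6,0.2,0,0,0,0],[0.7,0.2,0,0,0,0],[0.8,0.2,0,0,0,0],[0.9,0.2,0,0,0,0],[1,0.2,0,0,0,0]]]}}

```text
clock: 2.78
tool_pos: [0.4772, -0.0769, 0.2386]
orientation: [-180.0, -0.0, 11.6]
force: [0.7, -0.8, 1.1]
opening: 0.001
gripper_force: 0.0
```

Call:
{"method": "send_rows", "body": {"plan": [[[0.1,0,0,0,0,0],[0.2,0,0,0,0,0],[0.3,0,0,0,0,0],[0.4,0,0,0,0,0]]]}}

```text
clock: 3.12
tool_pos: [0.4811, -0.0762, 0.2385]
orientation: [-180.0, 0.0, 11.6]
force: [-0.5, -0.7, -0.4]
opening: 0.0002
gripper_force: 0.1
```

Call:
{"method": "send_rows", "body": {"plan": [[[0.1,0,0,0,0,0],[0.2,0,0,0,0,0],[0.3,0,0,0,0,0],[0.4,0,0,0,0,0]]]}}

```text
clock: 3.45
tool_pos: [0.4844, -0.0756, 0.2386]
orientation: [180.0, 0.1, 11.6]
force: [-3.5, 0.8, 3.1]
opening: 0.0005
gripper_force: 2.3
```

Call:
{"method": "send_rows", "body": {"plan": [[[0.3,0,0,0,0,0],[0.6,0,0,0,0,0],[0.9,0,0,0,0,0],[1.2,0,0,0,0,0],[1.5,0,0,0,0,0],[1.8,0,0,0,0,0],[2.1,0,0,0,0,0],[2.4,0,0,0,0,0]]]}}

```text
clock: 4.12
tool_pos: [0.5088, -0.0705, 0.2385]
orientation: [180.0, -0.0, 11.6]
force: [-3.1, -1.1, 2.5]
opening: 0.0005
gripper_force: 1.8
```

Call:
{"method": "send_rows", "body": {"plan": [[[0.2,0,0,0,0,0],[0.4,0,0,0,0,0],[0.6,0,0,0,0,0],[0.7,0,0,0,0,0],[0.7,0,0,0,0,0]]]}}

```text
clock: 4.53
tool_pos: [0.5156, -0.0691, 0.2385]
orientation: [180.0, -0.0, 11.6]
force: [-2.4, -0.7, 1.0]
opening: 0.0005
gripper_force: 1.4
```

```bash
python3 look.py a2
```

```text
tcp tower mm [-30.5  39.3 238.5] F [-2.4 -0.7  1. ] yaw 11.570355969347519
```

View pics/a2.png

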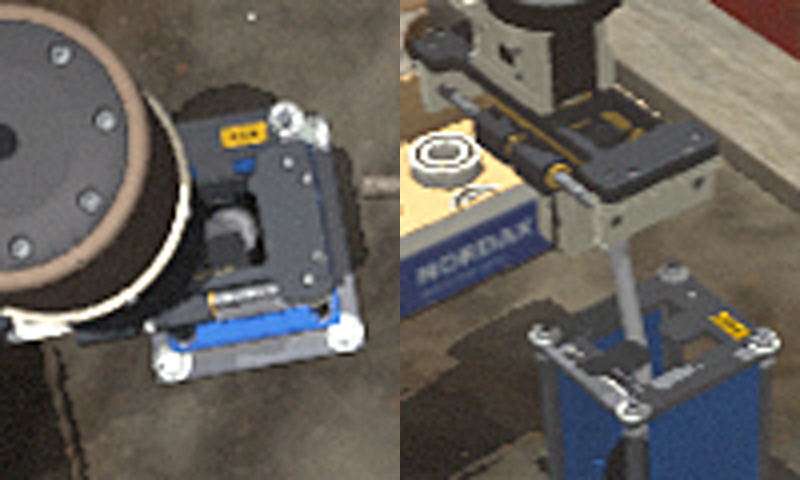

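Run:
```python
from fit import *
c=cam("side");M=R.from_euler('z',.2023)
for f in(-.05,0,.05):
  for r in (.1,.125,.15):
    p=np.array([0,0,.075])+knob(f,-.21)*0+ (knob(f,-.21)-[0,0,.075])/.185*r
    print(f,r,(((proj(c,M.apply(p)+[.5533,-.1015,0])-[235,110]+.5)*4-.5)+[400,0]).round(1))
```

```text
-0.05 0.1 [626.  328.3]
-0.05 0.125 [617.9 294.2]
-0.05 0.15 [609.6 259.3]
0 0.1 [632.2 324.9]
0 0.125 [625.8 290.1]
0 0.15 [619.2 254.4]
0.05 0.1 [638.5 321.9]
0.05 0.125 [633.7 286.4]
0.05 0.15 [628.8 250.1]
```

Run:
```python
import cv2
a=cv2.imread("pics/a2.png")[220:400,540:740]
cv2.imwrite("pics/a2z.png",cv2.resize(a,(600,540),interpolation=cv2.INTER_CUBIC))
```

```text
(no output)
```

View pics/a2z.png

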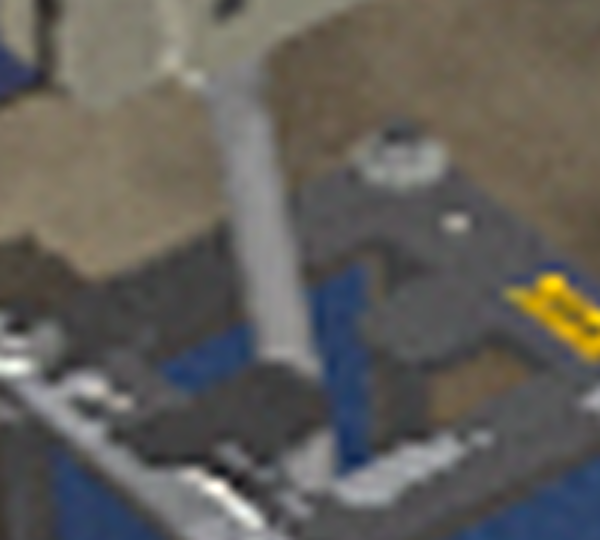

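The lever stands in line with the crossing (the shank is at x≈620–628, and f=0 predicts 619–626). I'll back off and go round to the left side.

Call:
{"method": "send_rows", "body": {"plan": [[[-0.7,0,0,0,0,0],[-1.6,0,0,0,0,0],[-2.2,-1,0,0,0,0],[-2.2,-3,0,0,0,0],[-2.2,-5,0,0,0,0],[-2.2,-6,0,0,0,0],[-2.2,-6.2,0,0,0,0],[-2.2,-6.2,0,0,0,0]]]}}

```text
clock: 5.3
tool_pos: [0.4811, -0.0122, 0.2389]
orientation: [-180.0, -0.0, 11.7]
force: [1.0, -1.2, -0.3]
opening: 0.0006
gripper_force: 0.0
```

Call:
{"method": "send_rows", "body": {"plan": [[[1.5,0,0,0,0,0],[3.5,0,0,0,0,0],[5,0,0,0,0,0],[5.2,0.3,0,0,0,0],[5.25,0.8,0,0,0,0],[5.25,1.2,0,0,0,0],[5.25,1.4,0,0,0,0],[5.25,1.4,0,0,0,0]]]}}

```text
clock: 5.97
tool_pos: [0.5351, -0.0169, 0.2387]
orientation: [-180.0, -0.0, 11.5]
force: [0.8, 0.1, 0.3]
opening: 0.0005
gripper_force: 0.0
```

Call:
{"method": "send_rows", "body": {"plan": [[[0,0.1,0,0,0,0],[0,0.2,0,0,0,0],[0,0.3,0,0,0,0],[0,0.4,0,0,0,0]]]}}

```text
clock: 6.3
tool_pos: [0.5363, -0.02, 0.2387]
orientation: [-180.0, -0.0, 11.6]
force: [0.8, -0.8, -0.5]
opening: 0.0006
gripper_force: 0.0
```

Call:
{"method": "send_rows", "body": {"plan": [[[0,0.1,0,0,0,0],[0,0.2,0,0,0,0],[0,0.3,0,0,0,0],[0,0.4,0,0,0,0]]]}}

```text
clock: 6.63
tool_pos: [0.5372, -0.024, 0.2385]
orientation: [180.0, 0.0, 11.6]
force: [0.4, 0.4, -0.7]
opening: 0.0003
gripper_force: 0.0
```

Call:
{"method": "send_rows", "body": {"plan": [[[0,0.1,0,0,0,0],[0,0.2,0,0,0,0],[0,0.3,0,0,0,0],[0,0.4,0,0,0,0]]]}}

```text
clock: 6.97
tool_pos: [0.538, -0.0279, 0.2386]
orientation: [-180.0, -0.0, 11.6]
force: [0.8, 0.8, 0.0]
opening: 0.0006
gripper_force: 0.0
```

Call:
{"method": "send_rows", "body": {"plan": [[[0,0.1,0,0,0,0],[0,0.2,0,0,0,0],[0,0.3,0,0,0,0],[0,0.4,0,0,0,0]]]}}

```text
clock: 7.3
tool_pos: [0.5392, -0.0313, 0.2392]
orientation: [-180.0, -0.1, 11.6]
force: [-2.0, 3.9, 6.3]
opening: 0.0007
gripper_force: 2.9
```

Call:
{"method": "send_rows", "body": {"plan": [[[0,0.1,0,0,0,0],[0,0.2,0,0,0,0],[0,0.3,0,0,0,0],[0,0.4,0,0,0,0]]]}}

```text
clock: 7.63
tool_pos: [0.5401, -0.0352, 0.2393]
orientation: [-180.0, -0.1, 11.6]
force: [-0.3, 4.4, 4.9]
opening: 0.0003
gripper_force: 2.7
```

Call:
{"method": "send_rows", "body": {"plan": [[[0,0.2,0,0,0,0],[0,0.4,0,0,0,0],[0,0.6,0,0,0,0],[0,0.8,0,0,0,0],[0,1,0,0,0,0],[0,1.2,0,0,0,0],[0,1.4,0,0,0,0],[0,1.6,0,0,0,0]]]}}

```text
clock: 8.3
tool_pos: [0.5428, -0.0516, 0.2385]
orientation: [180.0, 0.0, 11.6]
force: [-1.3, 4.0, 4.3]
opening: 0.0007
gripper_force: 2.1
```

Call:
{"method": "send_rows", "body": {"plan": [[[0,0.3,0,0,0,0],[0,0.6,0,0,0,0],[0,0.9,0,0,0,0],[0,1.2,0,0,0,0],[0,1.5,0,0,0,0],[0,1.8,0,0,0,0],[0,2.1,0,0,0,0]]]}}

```text
clock: 8.88
tool_pos: [0.547, -0.0723, 0.2385]
orientation: [180.0, 0.0, 11.6]
force: [-0.9, 2.9, 2.9]
opening: 0.0008
gripper_force: 1.7
```

Call:
{"method": "send_rows", "body": {"plan": [[[0,0.3,0,0,0,0],[0,0.6,0,0,0,0],[0,0.9,0,0,0,0],[0,1.2,0,0,0,0],[0,1.5,0,0,0,0],[0,1.8,0,0,0,0],[0,2.1,0,0,0,0]]]}}

```text
clock: 9.47
tool_pos: [0.5511, -0.0928, 0.2384]
orientation: [-180.0, 0.0, 11.6]
force: [-0.6, 2.0, 1.6]
opening: 0.0008
gripper_force: 1.3
```

Call:
{"method": "send_rows", "body": {"plan": [[[0,0.2,0,0,0,0],[0,0.4,0,0,0,0],[0,0.6,0,0,0,0],[0,0.8,0,0,0,0],[0,0.9,0,0,0,0],[0,1,0,0,0,0],[0,1.1,0,0,0,0],[0,1.2,0,0,0,0]]]}}

```text
clock: 10.13
tool_pos: [0.5535, -0.1042, 0.2384]
orientation: [-180.0, 0.0, 11.6]
force: [-0.7, 1.8, -1.7]
opening: 0.0004
gripper_force: 1.0
```

Call:
{"method": "send_rows", "body": {"plan": [[[0,0.1,0,0,0,0],[0,0.2,0,0,0,0],[0,0.2,0,0,0,0]]]}}

```text
clock: 10.38
tool_pos: [0.554, -0.1063, 0.2385]
orientation: [180.0, 0.0, 11.6]
force: [-0.3, 2.1, -0.9]
opening: 0.0005
gripper_force: 1.0
```

```bash
python3 look.py a3
python3 - <<'E'
from fit import *
c=cam("side");M=R.from_euler('z',.2023)
for s in(.18,.21,.24):
  for r in (.1,.125,.15):
    p=np.array([0,0,.075])+(knob(0,s)-[0,0,.075])/.185*r
    print(s,r,(((proj(c,M.apply(p)+[.5533,-.1015,0])-[235,110]+.5)*4-.5)+[400,0]).round(1))
E
```

```text
tcp tower mm [ -0.3  -4.9 238.5] F [-0.3  2.1 -0.9] yaw 11.568335632706406
0.18 0.1 [670.8 355.1]
0.18 0.125 [674.7 327.6]
0.18 0.15 [678.7 299.2]
0.21 0.1 [673.9 358.3]
0.21 0.125 [678.5 331.5]
0.21 0.15 [683.3 303.9]
0.24 0.1 [676.9 361.5]
0.24 0.125 [682.3 335.6]
0.24 0.15 [688.  308.8]
```

View pics/a3.png

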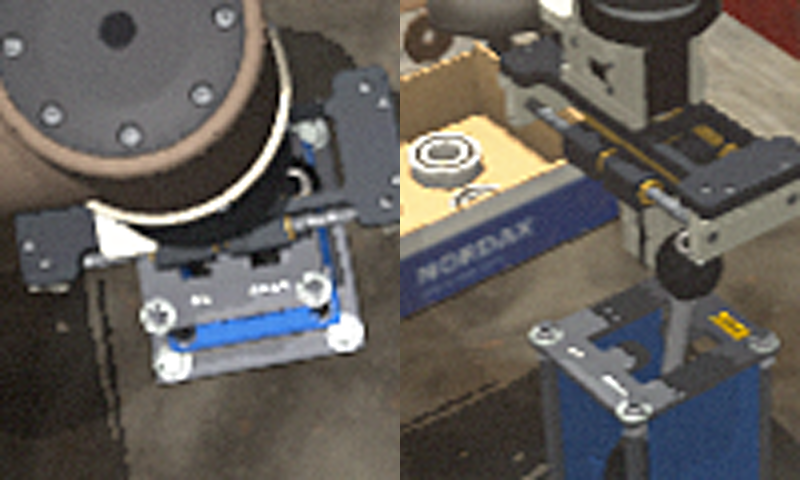

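Call:
{"method": "send_rows", "body": {"plan": [[[0,0.1,0,0,0,0],[0,0.2,0,0,0,0],[0,0.2,0,0,0,0]]]}}

```text
clock: 10.73
tool_pos: [0.5544, -0.108, 0.2385]
orientation: [-180.0, 0.0, 11.6]
force: [-1.8, 3.0, -1.3]
opening: 0.0008
gripper_force: 1.7
```

Call:
{"method": "send_rows", "body": {"plan": [[[0,-0.6,0,0,0,0],[0,-1.5,0,0,0,0],[-0.5,-2,0,0,0,0],[-2,-2,0,0,0,0],[-3.5,-2,0,0,0,0],[-4.6,-2,0,0,0,0],[-4.8,-2,0,0,0,0],[-4.8,-2,0,0,0,0]]]}}

```text
clock: 11.4
tool_pos: [0.503, -0.0981, 0.2393]
orientation: [180.0, -0.1, 11.6]
force: [0.3, -0.9, -0.0]
opening: 0.0005
gripper_force: 0.0
```

Call:
{"method": "send_rows", "body": {"plan": [[[0,1,0,0,0,0],[0,2.5,0,0,0,0],[0,4,0,0,0,0],[0,5,0,0,0,0],[0,5.3,0,0,0,0],[0.4,5.3,0,0,0,0],[0.7,5.3,0,0,0,0],[0.8,5.3,0,0,0,0]]]}}

```text
clock: 12.07
tool_pos: [0.5224, -0.1481, 0.2384]
orientation: [180.0, 0.0, 11.6]
force: [0.6, 0.0, 0.5]
opening: 0.0003
gripper_force: 0.0
```

```bash
python3 look.py a4
```

```text
tcp tower mm [-39.6 -39.4 238.4] F [0.6 0.  0.5] yaw 11.583117065232045
```

View pics/a4.png

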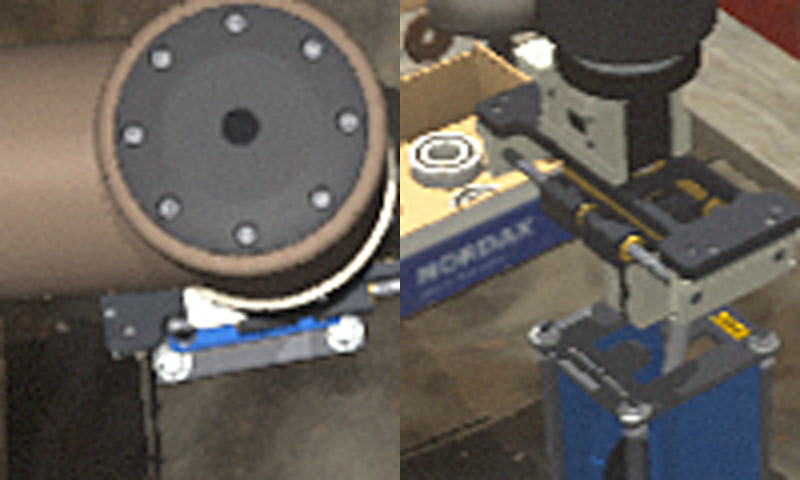

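The lever stands in the right slot near the crossing (shank at about (677,335)) and the fingers are behind the knob. Next I'll push it forward slowly.

Call:
{"method": "send_rows", "body": {"plan": [[[0.3,0,0,0,0,0],[0.6,0,0,0,0,0],[0.8,0,0,0,0,0],[1,0,0,0,0,0],[1.1,0,0,0,0,0],[1.2,0,0,0,0,0]]]}}

```text
clock: 12.67
tool_pos: [0.5333, -0.1462, 0.2386]
orientation: [180.0, 0.0, 11.6]
force: [-1.9, -1.2, 2.3]
opening: 0.0009
gripper_force: 1.5
```

Call:
{"method": "send_rows", "body": {"plan": [[[0.1,0,0,0,0,0],[0.2,0,0,0,0,0],[0.3,0,0,0,0,0],[0.4,0,0,0,0,0],[0.5,0,0,0,0,0],[0.6,0,0,0,0,0]]]}}

```text
clock: 13.17
tool_pos: [0.5396, -0.1449, 0.2386]
orientation: [180.0, -0.0, 11.6]
force: [-3.1, -0.7, 2.2]
opening: 0.0003
gripper_force: 1.5
```

Call:
{"method": "send_rows", "body": {"plan": [[[0.1,0,0,0,0,0],[0.2,0,0,0,0,0],[0.3,0,0,0,0,0],[0.4,0,0,0,0,0],[0.5,0,0,0,0,0],[0.6,0,0,0,0,0]]]}}

```text
clock: 13.67
tool_pos: [0.5455, -0.1436, 0.2386]
orientation: [-180.0, -0.0, 11.6]
force: [-2.3, -1.2, 3.0]
opening: 0.0002
gripper_force: 1.4
```

Call:
{"method": "send_rows", "body": {"plan": [[[0.3,0,0,0,0,0],[0.6,0,0,0,0,0],[0.9,0,0,0,0,0],[1.2,0,0,0,0,0],[1.5,0,0,0,0,0],[1.8,0,0,0,0,0],[2.1,0,0,0,0,0],[2.4,0,0,0,0,0]]]}}

```text
clock: 14.33
tool_pos: [0.5689, -0.1387, 0.2381]
orientation: [-180.0, 0.0, 11.6]
force: [-2.8, -1.1, -0.7]
opening: 0.0005
gripper_force: 1.2
```

Call:
{"method": "send_rows", "body": {"plan": [[[0.1,0,0,0,0,0],[0.2,0,0,0,0,0],[0.3,0,0,0,0,0],[0.4,0,0,0,0,0],[0.5,0,0,0,0,0]]]}}

```text
clock: 14.75
tool_pos: [0.5736, -0.1378, 0.2383]
orientation: [-180.0, 0.0, 11.6]
force: [-2.8, 0.5, -1.3]
opening: 0.0004
gripper_force: 1.3
```

Call:
{"method": "send_rows", "body": {"plan": [[[0.1,0,0,0,0,0],[0.2,0,0,0,0,0],[0.3,0,0,0,0,0],[0.3,0,0,0,0,0]]]}}

```text
clock: 15.08
tool_pos: [0.5769, -0.1372, 0.2386]
orientation: [180.0, -0.0, 11.6]
force: [-1.6, -0.2, -1.4]
opening: 0.0002
gripper_force: 1.2
```

Call:
{"method": "send_rows", "body": {"plan": [[[0.1,0,0,0,0,0],[0.2,0,0,0,0,0],[0.2,0,0,0,0,0]]]}}

```text
clock: 15.33
tool_pos: [0.5788, -0.1369, 0.2386]
orientation: [180.0, 0.0, 11.6]
force: [-3.1, -0.1, -1.3]
opening: 0.0003
gripper_force: 1.2
```

Call:
{"method": "send_rows", "body": {"plan": [[[0.05,0,0,0,0,0],[0.1,0,0,0,0,0],[0.1,0,0,0,0,0]]]}}

```text
clock: 15.58
tool_pos: [0.5795, -0.1367, 0.2384]
orientation: [-180.0, 0.0, 11.6]
force: [-3.5, -1.6, -1.4]
opening: 0.0004
gripper_force: 1.8
```

Call:
{"method": "send_rows", "body": {"plan": [[[0.05,0,0,0,0,0],[0.1,0,0,0,0,0],[0.1,0,0,0,0,0]]]}}

```text
clock: 15.83
tool_pos: [0.58, -0.1366, 0.2384]
orientation: [-180.0, 0.1, 11.6]
force: [-5.6, -1.2, -1.8]
opening: 0.0006
gripper_force: 2.7
```

Force begins to rise, so I'll make one or two more small steps to confirm the stop.

Call:
{"method": "send_rows", "body": {"plan": [[[0.05,0,0,0,0,0],[0.1,0,0,0,0,0],[0.1,0,0,0,0,0]]]}}

```text
clock: 16.08
tool_pos: [0.5804, -0.1365, 0.2383]
orientation: [-180.0, 0.2, 11.6]
force: [-6.7, -0.5, -0.9]
opening: 0.0001
gripper_force: 3.6
```

Call:
{"method": "send_rows", "body": {"plan": [[[0.05,0,0,0,0,0],[0.1,0,0,0,0,0],[0.1,0,0,0,0,0]]]}}

```text
clock: 16.33
tool_pos: [0.5807, -0.1365, 0.2382]
orientation: [-180.0, 0.2, 11.5]
force: [-9.3, -2.4, 1.1]
opening: 0.0006
gripper_force: 4.6
```

The lever is at the stop. Backing away.

Call:
{"method": "send_rows", "body": {"plan": [[[-0.5,0,0,0,0,0],[-1.5,0,0,0,0,0],[-3,0,0,0,0,0],[-5,0,0,0,0,0],[-7,0,0,0,0,0],[-9,0,0,0,0,0],[-10,-1,0,0,0,0],[-10,-4,0,0,0,0]]]}}

```text
clock: 17.0
tool_pos: [0.4759, -0.1186, 0.2395]
orientation: [180.0, -0.2, 11.4]
force: [1.0, -0.2, 0.3]
opening: 0.0006
gripper_force: 0.0
```

Call:
{"method": "send_rows", "body": {"plan": [[[0,-3,0,0,0,0],[0,-6,0,0,0,0],[0,-9,0,0,0,0],[0,-12,0,0,0,0],[0,-15,0,0,0,0],[0,-17,0,0,0,0],[0,-18,0,0,0,0],[0,-18,0,0,0,0]]]}}

```text
clock: 17.67
tool_pos: [0.4408, 0.0612, 0.2394]
orientation: [-179.9, -0.2, 11.7]
force: [-0.2, 0.4, 0.2]
opening: 0.0004
gripper_force: 0.0
```

```bash
python3 look.py a5
python3 - <<'E'
from fit import *
M=R.from_euler('z',.2023)
for n,o in(("top",(223,162)),("side",(235,110))):
  for f in(.24,.27): print(n,f,(proj(cam(n),M.apply(knob(f,.21))+[.5533,-.1015,0])-o)*4+1.5)
E
```

```text
tcp tower mm [-77.5 182.  239.4] F [-0.2  0.4  0.2] yaw 11.72949287391125
top 0.24 [270.98695351 107.25552622]
top 0.27 [269.47156729  98.27375836]
side 0.24 [347.3530716  242.43236102]
side 0.27 [354.1256669  240.90796152]
```

View pics/a5.png

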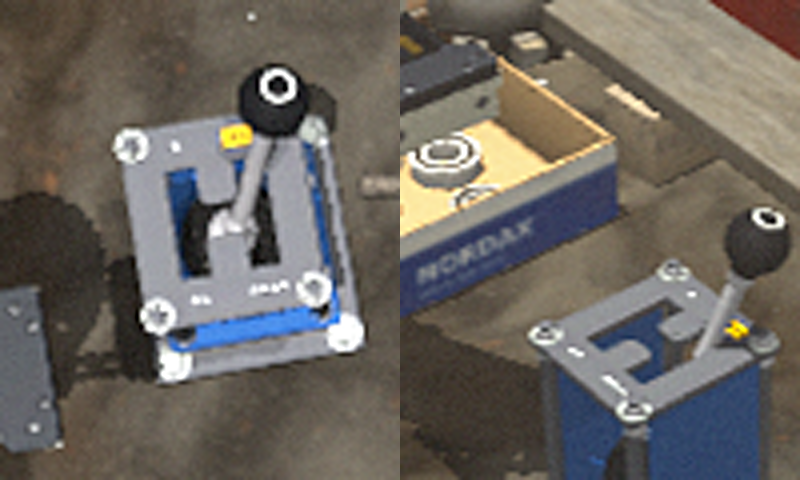

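The knob is at (273,101) in the top view and (757,242) in the side view. That matches f≈0.27 in third, and the arm is clear of the lever.

```bash
python3 -c "
from plant import ctrl
print(ctrl.close_job())"
```

```text
the job is handed in; nothing more can be done
None
```

The lever is fully home in third (measured fore-and-aft angle about 0.27 rad) and never entered fourth. It was only pushed, with a highest force reading of about 10 N. The arm finished clear and the job was handed in at about 18 s.

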